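# Switch on the lathe at its guarded toggle

### The arm

A 7-joint arm with a two-finger parallel gripper is mounted at the origin on the work surface. World frame = base frame: x ahead of the robot, y to its left, z up, the work surface at z = 0. Lengths are in mm, angles in rad, forces in N, time in s.
With the tool pointing down it reaches from about 425 to 1025 mm from the base axis. Payload 3.6 kg.
Tool frame: the origin (TCP) lies at the very end of the fingers, on their centre line; the grasp point (between the pads) lies 19 mm behind it (manip.tcp_to_grasp is the distance from the TCP to the grasp point, in mm); z points along the fingers, y is the direction in which the jaws open and shut (so a half turn about z gives the same grasp; the last joint's range is limited). The gripper opens to 85 mm and grips with 20 to 120 N. Pads are 22 mm wide; open, the fingers measure 114 mm over their backs; the gripper's body (76 mm by 85 mm) begins 54 mm behind the grasp point. The pads swing forward as they close: fully open they stand 13 mm farther back than shut.
Start: joints at [1.127, 0.591, 0.048, 1.609, -0.033, 0.943, -0.034], TCP at [248.466, -681.098, 231.302] pointing down, gripper open.
Joint ranges: [-2.69, 2.69], [-0.47, 2.24], [-1.27, 1.36], [0.19, 2.51], [-1.53, 4.68], [0.08, 2.07], [-3.09, 3.09]. Speed limits (rad/s): [2.57, 2.57, 3.14, 3.14, 3.14, 3.14, 3.14].

### API

Orientations are given as a 3x3 rotation matrix whose columns are the frame's x, y, z axes.
In Python, from workcell import manip, snapshot, job gives the robot as it stands. The module is installed in compiled form; this text tells all that it offers.
- The arm moves only by the shell command python3 -m inch 'ROWS' [OPENING] [FORCE]. ROWS is JSON, one flat list of numbers, 6 for each row, row after row: the shift along the world's x, y, z in m, then the turn, a rotation vector about the world's x, y, z in degrees. In form: [tx, ty, tz, wx, wy, wz, tx, ty, tz, wx, wy, wz, ...]. A call has 1 to 10 rows; each row is the pose to reach, as a shift and turn from the pose measured when the call began; what a row does not reach only later rows make up. A row lasts 1/8 s, in which the tool goes at most 62.5 mm and 10.7 degrees, less where a joint would pass 70% of its speed; a pose out of reach is approached as far as the arm can. A call with a gripper value outside its range is refused whole. OPENING is the finger opening in m, from 0 to 0.0854, set as the call begins (- or left out, the last holds). The fingers move at their own pace and stop on an object; FORCE is the grip in N (left out, the last holds). Time passes only in rows, so rows that repeat a pose let the fingers close. It gives the time, the measured TCP pose, the force and the opening at its end, in the units of the state.
- manip.read_state(): the state, without advancing time (a new reading comes with each control period).
- snapshot(name): name is "scene" or "side" or "wrist"; returns a dict with "frame" (480x640x3 uint8, red, green, blue), "fx", "fy", "cx", "cy" (pixels), "k1" (the pictures are not rectified: a ray, as slopes to the right and down, at radius r is drawn at 1 + k1 r^2 times it, then the intrinsics apply), "rvec" (rotation vector, rad) and "tvec" (3), from world to camera coordinates, as OpenCV has them; the wrist camera has in their place "mount" (4x4, takes a point from camera to tool coordinates, whose origin is the TCP and whose axes are the flange's). Camera axes: x right, y down, z forward; pixel columns grow to the right and rows downward; lengths in mm; the calibration is good to about 2 mm. A picture is of the moment at which its call begins: read the wrist's pose just before it. There is no depth.
- job.job_done(): hands the job in, once; it reports no verdict.
The state is a dict: "time_s": time; "q": joint angles; "qd": joint speeds; "joint_efforts": joint torques, N m; "tcp_pos": TCP position; "orientation": TCP orientation; "contact_force": force on the tool from outside, world axes, zero at the start; "moment": the same for the moment, N m; "finger_gap": opening from 0.0 (shut) to 1.0 (fully open).
Only numpy, scipy, OpenCV 4.12 (cv2) and the standard library are available. Lean on these libraries where they do the work, as an engineer would, in place of code of your own. Each camera call takes 0.05 s, during which the arm holds its last target. There are 200 camera calls.

### The job

Switch on the lathe: with a fingertip under its front lip, lift the clear hinged guard on the switch box, and while the guard is up push the toggle beneath it all the way over, away from the lip. Then draw the finger out and let the guard drop fully shut, leaving the toggle on. Do not shift or lift the bowl, jar or gouge.

Things in the scene. Friction and masses are not known exactly. Their poses are not given: they have to be found in the camera images.
- switch_box: Green-grey box with an aluminium top plate, 92 (x) by 130 (y) by 80 mm high, fixed to the bench. Origin on the bench, straight below the toggle's pivot; +x points from the guard's lip towards the guard's hinge, z up. The box's front face is at x = -22 mm, its back at x = +70 mm (a 20 mm cable gland sticks out 30 mm there), its sides at y = -65 and +65 mm.
- guard (a joint): Hinge of the guard, rad: 0 = shut, grows as the lip rises, stops at 0.9; raised by 0.4 or more, a finger can pass under the lip to the toggle. A light spring and its weight shut it from any angle as soon as it is let go (under 1 N at the lip holds it up).
- guard_lip (a point): Centre of the rolled edge that is the guard's front lip: an opaque aluminium bar 10 mm thick, 80 mm wide, along the box's y. Guard shut: at x = -44, y = 0, z = 114 mm in the box frame, overhanging the box's front by 27 mm, so that a fingertip can lift it from below and in front. 75 mm from the hinge line; as it rises it swings towards the hinge too (14 mm at 0.4 rad). The point rides on the guard.
- toggle (a joint): Toggle lever, rad: 0 = off (leans 0.3 rad towards the lip, -x of the box; it may start up to 0.08), 0.6 = fully on (leans 0.3 rad towards the hinge). It pivots about the box's y axis at x = 0, z = 80 mm in the box frame and stays by friction wherever it is left; about 1.5 N at its middle moves it. It counts as on from 0.5.
- toggle_tip (a point): Centre of the rounded end of the toggle, 46 mm from its pivot. The toggle is a black paddle 26 mm wide in y and 10 mm thick, its end 12 mm thick; off, this point is at x = -14, y = 0, z = 124 mm in the box frame, under the guard; fully on, at x = +14 mm.
- bowl: Loose turned wooden bowl, 90 mm across and 40 mm high, beside the box; origin at the centre of its underside. Bystander.
- wax_jar: Loose jar with a metal cap, 60 mm across and 60 mm high, beside the box on the other side; origin at the centre of its underside. Bystander.
- gouge: Loose turning gouge lying behind the box, 315 mm long and 30 mm thick; origin under the ferrule, on the bench, wooden handle to its -x, steel blade to its +x. Bystander.
- guard_hinge (a point): Middle of the guard's hinge line, which runs along the box's y at x = 28, z = 92 mm in the box frame. The guard is a bent strip of 3 mm clear plastic, 80 mm wide in y, with open sides. Shut, it runs from the hinge up to z = 142 mm, forward to x = -22 mm, then down to z = 118 mm at x = -34 mm and ends in the lip.
There are look-alikes about, which are no part of the job. What is meant by the switch_box is not purple or red, and is the larger of those in its own colour.

How it is judged:
By the outcome, as a careful person would: the job done as asked, in the order asked, and still so for the second after the job is handed in, with the robot touching nothing.
It also fails if it takes over 42 s, if anything falls off the work surface, if the arm or the gripper's body presses on something with over 40 N, if the wrist force passes 120 N, or if a joint passes its speed limit or range.

## Working session

There is one attempt and no reset: what is moved stays moved. The work goes in short steps, Python scripts to look and compute and a shell command to move; the robot and the scene stay as the last step left them, time stands still between calls to the robot, and variables do not carry over. Pictures are saved under pics/ and viewed, about 8 in all and at most 12, crops included, and the job is handed in when it is done.

```bash
mkdir -p pics
cat > h.py <<'E'
import numpy as np, cv2, json
from workcell import manip, snapshot, job
def snap(n):
    s=snapshot(n); cv2.imwrite(f'pics/{n}_raw.png',s['frame'][:,:,::-1]); np.save(f'pics/{n}.npy',s,allow_pickle=True); return s
def load(n): return np.load(f'pics/{n}.npy',allow_pickle=True).item()
def RT(s): return cv2.Rodrigues(np.array(s['rvec'],float))[0],np.array(s['tvec'],float).reshape(3)
def proj(s,P):
    R,t=RT(s); c=np.atleast_2d(P)@R.T+t; a=c[:,:2]/c[:,2:]; a=a*(1+s['k1']*(a**2).sum(1,keepdims=True))
    return a*[s['fx'],s['fy']]+[s['cx'],s['cy']]
def ray(s,uv):
    d=(np.array(uv,float)-[s['cx'],s['cy']])/[s['fx'],s['fy']]; a=d.copy()
    for _ in range(20): a=d/(1+s['k1']*(a@a))
    R,t=RT(s); v=R.T@np.r_[a,1]; return -R.T@t, v
def onz(s,uv,z):
    o,v=ray(s,uv); return o+v*(z-o[2])/v[2]
E
python3 - <<'E'
from h import *
print(manip.read_state())
for n in ('scene','side'):
    s=snap(n); print(n,{k:v for k,v in s.items() if k!='frame'}); R,t=RT(s); print(-R.T@t)
E
```

```text
{'time_s': 0.0, 'q': array([ 1.12749215,  0.59212576,  0.04825145,  1.60985151, -0.03326512,
        0.94267416, -0.03368275]), 'qd': array([-0.00081931, -0.00060026,  0.00101032,  0.00058318,  0.00146645,
        0.00170789,  0.00098146]), 'joint_efforts': array([-7.20669814e-04, -5.48693347e+01,  1.54602226e+00, -1.98124856e+01,
        9.38949961e-03,  8.80456239e-03,  1.90967242e-06]), 'tcp_pos': array([ 248.20749764, -680.29933672,  230.12396801]), 'orientation': array([[ 9.39385722e-01,  3.42861003e-01, -8.93381497e-04],
       [ 3.42862142e-01, -9.39383448e-01,  2.07117807e-03],
       [-1.29101601e-04, -2.25194180e-03, -9.99997456e-01]]), 'contact_force': array([-0.28127763,  0.56760709,  0.1401336 ]), 'moment': array([-0.04936183,  0.02232846,  0.02345529]), 'finger_gap': 1.0012475022984735}
scene {'fx': 580.9335999778333, 'fy': 580.9335999778333, 'cx': 320.9956213580105, 'cy': 236.81500541722707, 'k1': -0.15487706035573207, 'rvec': array([ 2.11266643,  0.55163273, -0.31824859]), 'tvec': array([-432.33962229, -103.28962405, 1303.10107734])}
[ 951.27400469 -764.9302348   636.88163508]
side {'fx': 496.1114356857582, 'fy': 496.1114356857582, 'cx': 314.24889012921955, 'cy': 235.583033830601, 'k1': 0.015022729884847099, 'rvec': array([ 0.64336055, -2.60812317,  1.23636375]), 'tvec': array([492.92418239, 299.027447  , 601.32253534])}
[323.43016101 473.76386311 604.08706998]
```

View pics/scene_raw.png

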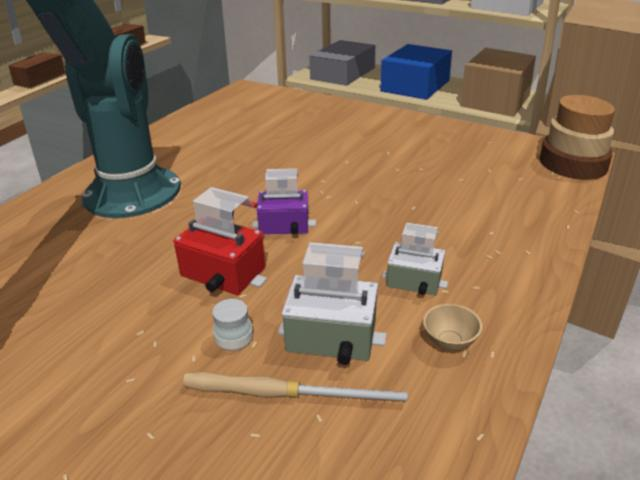

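View pics/side_raw.png

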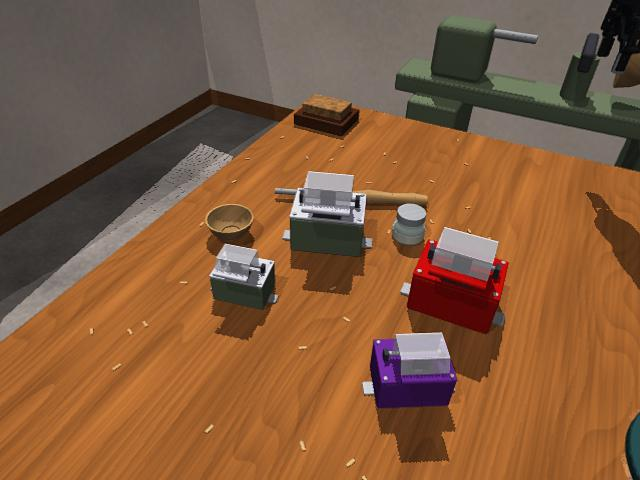

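The candidates in the scene picture are:
- the large green-grey box at (332,315), side (328,222)
- the small green-grey box at (416,268)
- the red box at (220,250)
- the purple box at (283,208)

The target is the large green-grey one, because it is the bigger of the two in that colour. I'll confirm it in an enlarged crop.

Run:
```python
from h import *
a=load('scene')['frame'][235:365,282:387]; b=load('side')['frame'][165:265,275:380]
f=lambda x:cv2.resize(x,None,fx=3.8,fy=3.8,interpolation=cv2.INTER_CUBIC)
a,b=f(a),f(b); H=max(a.shape[0],b.shape[0]); c=np.zeros((H,a.shape[1]+b.shape[1]+1,3),np.uint8)
c[:a.shape[0],:a.shape[1]]=a; c[:b.shape[0],a.shape[1]+1:]=b
cv2.imwrite('pics/crop1.png',c[:,:,::-1]); print(c.shape)
```

```text
(494, 799, 3)
```

View pics/crop1.png

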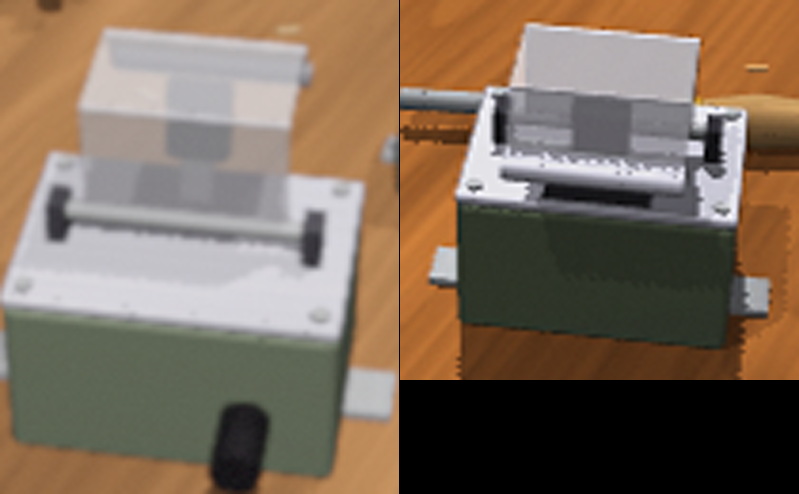

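The crop shows the large green-grey box with its clear guard shut. The gland and hinge face the scene camera, and the lip faces the side camera. Next I'll fit the box pose from its corners.

```bash
cat > fit.py <<'E'
from h import *
from scipy.optimize import least_squares
A=load('scene');B=load('side')
oa=lambda p:[282+p[0]/3.8-.4,235+p[1]/3.8-.4]; ob=lambda p:[275+(p[0]-400)/3.8-.4,165+p[1]/3.8-.4]
obs=[(A,(70,-65,80),oa((4,305))),(A,(70,65,80),oa((355,338))),(A,(-22,-65,80),oa((52,154))),(A,(-22,65,80),oa((364,182))),
(A,(70,-65,0),oa((16,440))),(A,(70,65,0),oa((330,476))),
(B,(-22,65,80),ob((457,200))),(B,(-22,-65,80),ob((735,224))),(B,(70,65,80),ob((488,88))),(B,(70,-65,80),ob((747,110))),
(B,(-22,65,0),ob((461,322))),(B,(-22,-65,0),ob((724,347))),
(B,(-44,40,114),ob((502,172))),(B,(-44,-40,114),ob((684,184)))]
def W(p,P): c,s=np.cos(p[2]),np.sin(p[2]); P=np.array(P,float); return np.array([[c,-s,0],[s,c,0],[0,0,1]])@P+[p[0],p[1],0]
f=lambda p:np.array([proj(S,W(p,P))[0]-q for S,P,q in obs]).ravel()
o=onz(A,[330,300],80); print('guess',o)
best=min((least_squares(f,[o[0],o[1],y],loss='soft_l1') for y in np.arange(-3,3.1,.7)),key=lambda r:r.cost)
print(best.x,best.cost); print(f(best.x).reshape(-1,2).round(1).tolist())
np.save('pose.npy',best.x)
for n,P in dict(lip=(-44,0,114),lipR=(-44,-40,114),lipL=(-44,40,114),tip=(-14,0,124),hinge=(28,0,92)).items(): print(n,W(best.x,P).round(1))
E
python3 fit.py
python3 - <<'E'
from h import *
A=load('scene');B=load('side')
for n,a,b,z in (('bowl',(452,330),(230,222),30),('jar',(232,310),(411,212),60)): print(n,onz(A,a,z).round(),onz(B,b,z).round())
for u in ((187,383),(291,390),(405,397)): print('gouge',onz(A,u,12).round())
for u,z in (((416,255),50),((283,195),60),((225,238),80)): print('decoy',onz(A,u,z).round())
E
```

```text
guess [ 627.2729872  -194.67775879   80.        ]
[ 615.91079078 -164.79710999   -1.20923342] 17.16261161866359
[[-1.2, -1.9], [-3.4, -2.2], [-1.4, -1.0], [-0.4, -1.4], [-1.2, 1.9], [1.4, 1.1], [-1.2, -1.0], [0.4, -1.1], [-1.9, -0.9], [-0.9, -1.2], [-1.6, 1.4], [-0.2, 1.2], [-0.4, -0.8], [-0.2, 0.1]]
lip [ 600.3 -123.6  114. ]
lipR [ 562.9 -137.8  114. ]
lipL [ 637.8 -109.5  114. ]
tip [ 611.  -151.7  124. ]
hinge [ 625.8 -191.    92. ]
bowl [ 795. -117.   30.] [ 789. -110.   30.]
jar [ 497. -266.   60.] [ 491. -263.   60.]
gouge [ 498. -383.   12.]
gouge [ 634. -320.   12.]
gouge [ 779. -256.   12.]
decoy [682.  10.  50.]
decoy [377.  62.  60.]
decoy [ 389. -138.   80.]
```

```bash
python3 -m inch '[0,0,0.06,0,0,0, 0.02,0.03,0.10,0,0,0, 0.05,0.08,0.12,0,0,0, 0.08,0.14,0.12,0,0,0, 0.11,0.20,0.12,0,0,0, 0.14,0.26,0.12,0,0,0, 0.17,0.32,0.12,0,0,0, 0.20,0.38,0.12,0,0,0, 0.23,0.44,0.12,0,0,0, 0.26,0.50,0.12,0,0,0]' 0 40
cat > tgt.py <<'E'
from h import *
from scipy.spatial.transform import Rotation as Ro
import sys
p=np.load('pose.npy'); a=np.deg2rad(25)
c,s=np.cos(p[2]),np.sin(p[2]); xb=np.array([c,s,0]); yb=np.array([-s,c,0])
def Rt(sg):
    z=np.cos(a)*xb-[0,0,np.sin(a)]; y=sg*yb; return np.c_[np.cross(y,z),y,z]
def bw(x,y,z): return np.array([p[0],p[1],0])+x*xb+y*yb+[0,0,z]
def wb(P): d=np.array(P)-[p[0],p[1],0]; return np.array([d@xb,d@yb,d[2]])
if __name__=='__main__':
    st=manip.read_state(); print(st['time_s'],st['q'].round(2),st['tcp_pos'].round(1),'box',wb(st['tcp_pos']).round(1),'F',st['contact_force'].round(1),st['finger_gap'].round(2))
    print('xb',xb.round(4),'yb',yb.round(4))
    for sg in (1,-1): print(sg,Ro.from_matrix(Rt(sg)@st['orientation'].T).as_rotvec(degrees=True).round(1))
    if len(sys.argv)>1: print('d(m)',((bw(*map(float,sys.argv[1:4]))-st['tcp_pos'])/1000).round(4))
E
python3 tgt.py -130 0 300
```

```text
time_s: 1.35
tcp_pos: [494.2, -207.1, 350.0]
orientation: [[0.939, 0.343, -0.001], [0.343, -0.939, 0.002], [-0.0, -0.002, -1.0]]
contact_force: [1.4, -0.3, -1.5]
finger_gap: 0.005Traceback (most recent call last):
  File "tgt.py", line 11, in <module>
    st=manip.read_state(); print(st['time_s'],st['q'].round(2),st['tcp_pos'].round(1),'box',wb(st['tcp_pos']).round(1),'F',st['contact_force'].round(1),st['finger_gap'].round(2))
                                                                                                                                                        ^^^^^^^^^^^^^^^^^^^^^^
AttributeError: 'float' object has no attribute 'round'
```

```bash
sed -i "s/st\['finger_gap'\].round(2)/round(st['finger_gap'],2)/" tgt.py; python3 tgt.py -130 0 300
```

```text
1.35 [ 0.42  0.23 -0.13  1.89  0.03  1.02 -0.95] [ 494.2 -207.1  350. ] box [  -3.5 -128.8  350. ] F [ 1.4 -0.3 -1.5] 0.01
xb [ 0.3537 -0.9353  0.    ] yb [0.9353 0.3537 0.    ]
1 [-65.1  29.7  80. ]
-1 [-29.9 -64.9 -78.8]
d(m) [ 0.0758  0.1639 -0.05  ]
```

```bash
python3 -m inch '[0.02,0.05,0,-9,-3.4,0, 0.04,0.10,0,-18,-6.8,0, 0.06,0.14,0,-27,-10.2,0, 0.076,0.164,0,-36,-13.6,0, 0.076,0.164,0,-45,-17,0, 0.076,0.164,0,-54,-20.4,0, 0.076,0.164,0,-60.8,-23,0, 0.076,0.164,0,-60.8,-23,0, 0.076,0.164,0,-60.8,-23,0]'; python3 tgt.py -130 0 300
```

```text
time_s: 2.48
tcp_pos: [570.3, -43.8, 350.5]
orientation: [[0.938, 0.138, 0.319], [0.347, -0.403, -0.847], [0.011, 0.905, -0.426]]
contact_force: [0.4, -0.1, 1.4]
finger_gap: 0.003
2.475 [-0.44  0.42 -0.1   2.12  1.2   1.34 -2.55] [570.3 -43.8 350.5] box [-1.293e+02  2.000e-01  3.505e+02] F [ 0.4 -0.1  1.4] 0.0
xb [ 0.3537 -0.9353  0.    ] yb [0.9353 0.3537 0.    ]
1 [-29.1  76.8  38.5]
-1 [ 28.4 -75.7 -37.8]
d(m) [-0.0004  0.0006 -0.0505]
```

```bash
python3 -m inch '[0,0,-0.005,-3.2,8.5,4.3, 0,0,-0.01,-6.4,17,8.6, 0,0,-0.02,-9.7,25.6,12.8, 0,0,-0.03,-12.9,34.1,17.1, 0,0,-0.04,-16.1,42.6,21.4, 0,0,-0.05,-19.4,51.2,25.6, 0,0,-0.05,-22.6,59.7,29.9, 0,0,-0.05,-25.8,68.2,34.2, 0,0,-0.05,-29.1,76.8,38.5, 0,0,-0.05,-29.1,76.8,38.5]'; python3 tgt.py -105 0 90
python3 - <<'E'
from h import *
st=manip.read_state(); s=snap('wrist'); s['st']=st; np.save('pics/wrist.npy',s,allow_pickle=True); print(s['mount'],s['fx'],s['k1'],s['cx'],s['cy'])
E
```

```text
time_s: 3.72
tcp_pos: [570.7, -45.2, 301.9]
orientation: [[-0.143, 0.937, 0.318], [0.399, 0.349, -0.848], [-0.906, 0.005, -0.424]]
contact_force: [0.9, 0.1, -0.6]
finger_gap: 0.001
3.725 [-0.36  0.51 -0.2   2.14  1.25  1.36 -1.09] [570.7 -45.2 301.9] box [-127.8    0.   301.9] F [ 0.9  0.1 -0.6] 0.0
xb [ 0.3537 -0.9353  0.    ] yb [0.9353 0.3537 0.    ]
1 [-0.2  0.3  0.3]
-1 [  57.4 -152.3  -76. ]
d(m) [ 0.0081 -0.0214 -0.2119]
[[-7.97136871e-05 -9.58654183e-01 -2.84573631e-01  7.22992542e+01]
 [ 9.99999408e-01  2.32305103e-04 -1.06269122e-03 -1.30972958e-01]
 [ 1.08486129e-03 -2.84573547e-01  9.58653597e-01 -1.41976519e+02]
 [ 0.00000000e+00  0.00000000e+00  0.00000000e+00  1.00000000e+00]] 331.3415104037018 -0.017017908215308353 318.35601806456197 241.69431934136009
```

View pics/wrist_raw.png

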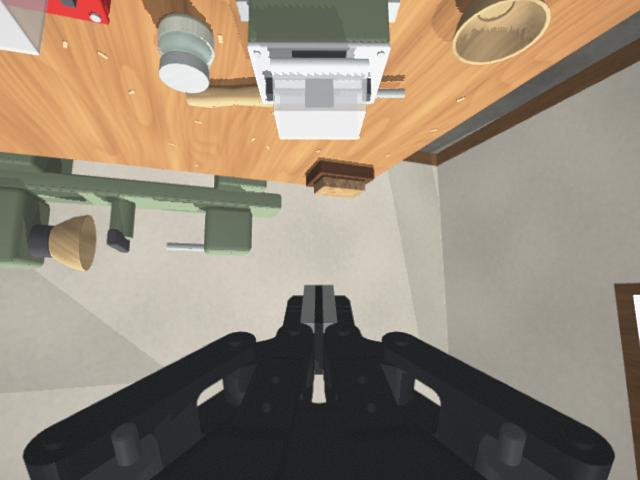

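The wrist view shows the target box ahead and upside down, because the camera hangs below the tool. The lip bar runs from about (270,67) to (370,64), and the plate's front corners are near (249,43) and (390,41). I'll compare these with the fit.

Run:
```python
from tgt import *
s=load('wrist'); st=s['st']; M=np.array(s['mount']); T=np.eye(4); T[:3,:3]=st['orientation']; T[:3,3]=st['tcp_pos']
C=np.linalg.inv(T@M); s['rvec']=cv2.Rodrigues(C[:3,:3])[0].ravel(); s['tvec']=C[:3,3]; 
pts=dict(lipR=(-44,-40,114),lipL=(-44,40,114),fR=(-22,-65,80),fL=(-22,65,80),bR=(70,-65,80),bL=(70,65,80),tip=(-14,0,130))
im=s['frame'][0:150,220:420,::-1].copy(); im=cv2.resize(im,None,fx=4,fy=4,interpolation=cv2.INTER_CUBIC)
for n,P in pts.items():
    uv=proj(s,bw(*P))[0]; print(n,uv.round(1)); cv2.drawMarker(im,tuple(int(v) for v in ((uv-[220,0]+.5)*4)),(0,0,255),cv2.MARKER_CROSS,12,1)
cv2.imwrite('pics/wcrop.png',im)
```

```text
lipR [268.9  64.1]
lipL [367.5  63.2]
fR [245.5  46.8]
fL [390.9  45.5]
bR [263. 104.]
bL [374.4 103.1]
tip [318.5 102.5]
```

View pics/wcrop.png

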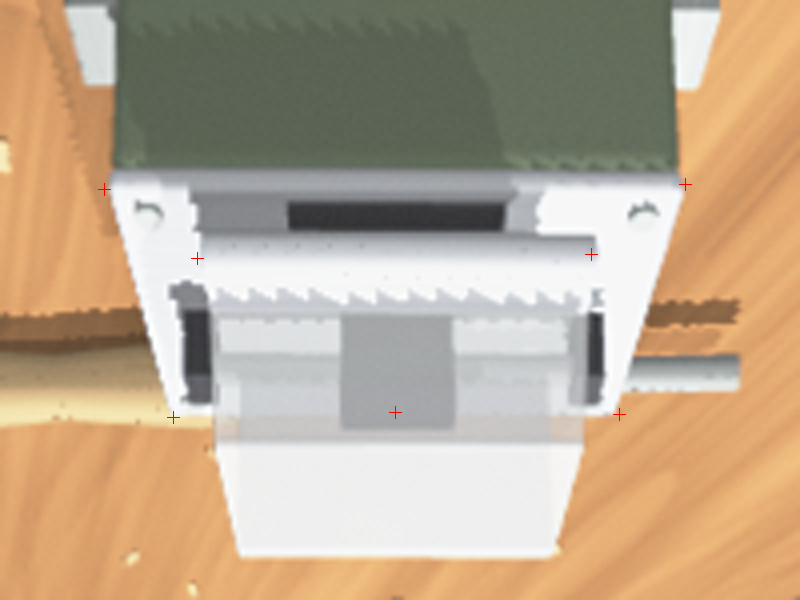

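```bash
python3 -m inch '[0.008,-0.021,-0.05,0,0,0, 0.008,-0.021,-0.10,0,0,0, 0.008,-0.021,-0.15,0,0,0, 0.008,-0.021,-0.19,0,0,0, 0.008,-0.021,-0.216,0,0,0, 0.008,-0.021,-0.216,0,0,0, 0.008,-0.021,-0.216,0,0,0]'; python3 tgt.py -36 0 86
```

```text
time_s: 4.65
tcp_pos: [579.2, -66.3, 86.9]
orientation: [[-0.14, 0.937, 0.319], [0.399, 0.348, -0.848], [-0.906, 0.008, -0.423]]
contact_force: [0.4, 0.1, 1.3]
finger_gap: 0.003
4.65 [-0.36  0.9  -0.16  2.18  1.46  1.26 -1.52] [579.2 -66.3  86.9] box [-105.2    0.5   86.9] F [0.4 0.1 1.3] 0.0
xb [ 0.3537 -0.9353  0.    ] yb [0.9353 0.3537 0.    ]
1 [-0.2  0.4  0.3]
-1 [  57.4 -152.2  -75.8]
d(m) [ 0.024  -0.0649 -0.0009]
```

```bash
python3 -m inch '[0.006,-0.016,-0.001,0,0,0, 0.012,-0.032,-0.001,0,0,0, 0.018,-0.049,-0.001,0,0,0, 0.024,-0.065,-0.001,0,0,0, 0.024,-0.065,-0.001,0,0,0]'; python3 tgt.py -30 0 115
python3 - <<'E'
from h import *
s=snap('side'); x=s['frame'][130:280,240:440,::-1]; cv2.imwrite('pics/sidecrop.png',cv2.resize(x,None,fx=4,fy=4,interpolation=cv2.INTER_CUBIC))
E
```

```text
time_s: 5.28
tcp_pos: [602.9, -133.9, 86.4]
orientation: [[-0.138, 0.939, 0.316], [0.398, 0.345, -0.85], [-0.907, 0.008, -0.421]]
contact_force: [0.7, -0.1, -0.8]
finger_gap: 0.004
5.275 [-0.26  0.9  -0.1   2.17  1.58  1.22 -1.5 ] [ 602.9 -133.9   86.4] box [-33.5  -1.3  86.4] F [ 0.7 -0.1 -0.8] 0.0
xb [ 0.3537 -0.9353  0.    ] yb [0.9353 0.3537 0.    ]
1 [-0.1  0.5  0.6]
-1 [  57.1 -152.2  -75.7]
d(m) [ 0.0024 -0.0028  0.0286]
```

View pics/sidecrop.png

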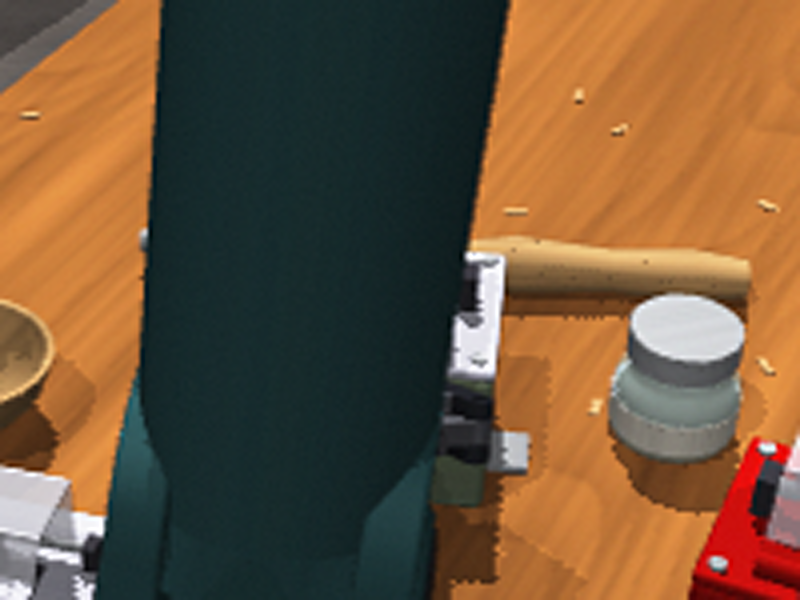

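The arm blocks the side view. There is no contact force and the fingertip is under the lip, so I'll lift and watch from the scene camera.

```bash
python3 -m inch '[0.001,0,0.006,0,0,0, 0.001,0,0.012,0,0,0, 0.001,0,0.018,0,0,0, 0.002,-0.001,0.024,0,0,0, 0.002,-0.003,0.030,0,0,0, 0.002,-0.003,0.032,0,0,0, 0.002,-0.003,0.032,0,0,0]'; python3 tgt.py 4 0 112
python3 - <<'E'
from h import *
s=snap('scene'); x=s['frame'][190:340,260:440,::-1]; cv2.imwrite('pics/sc2.png',cv2.resize(x,None,fx=4,fy=4,interpolation=cv2.INTER_CUBIC))
E
```

```text
time_s: 6.2
tcp_pos: [604.9, -135.4, 118.1]
orientation: [[-0.139, 0.938, 0.317], [0.399, 0.346, -0.849], [-0.906, 0.009, -0.423]]
contact_force: [-0.6, 1.4, -1.1]
finger_gap: 0.001
6.2 [-0.26  0.84 -0.1   2.18  1.56  1.21 -1.44] [ 604.9 -135.4  118.1] box [-3.140e+01  1.000e-01  1.181e+02] F [-0.6  1.4 -1.1] 0.0
xb [ 0.3537 -0.9353  0.    ] yb [0.9353 0.3537 0.    ]
1 [-0.2  0.5  0.4]
-1 [  57.2 -152.2  -75.8]
d(m) [ 0.0124 -0.0332 -0.0061]
```

View pics/sc2.png

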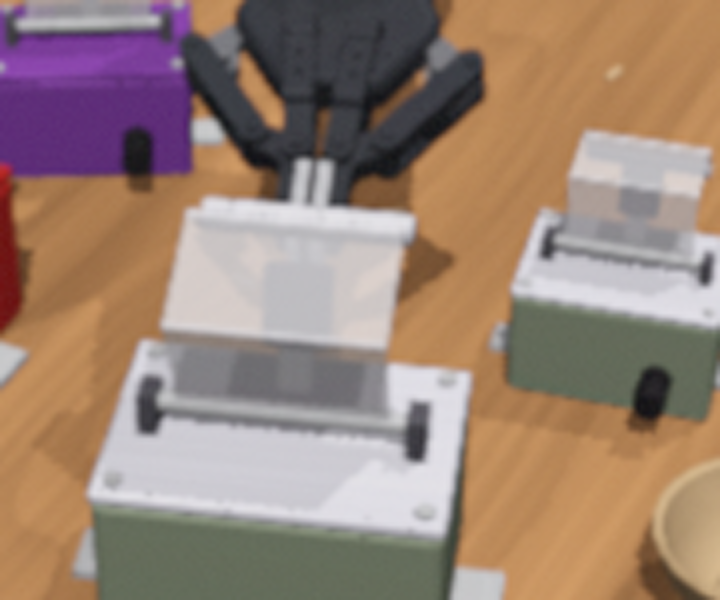

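The guard is up, with the lip at scene (336,245) and the finger centred under it. Now I'll push in.

```bash
python3 -m inch '[0.002,-0.006,0.002,0,0,0, 0.004,-0.011,0.002,0,0,0, 0.006,-0.017,0,0,0,0, 0.0085,-0.0225,-0.002,0,0,0, 0.010,-0.027,-0.004,0,0,0, 0.0117,-0.031,-0.005,0,0,0, 0.0127,-0.0337,-0.005,0,0,0, 0.0127,-0.0337,-0.005,0,0,0]'; python3 tgt.py 4 0 112
python3 - <<'E'
from h import *
s=snap('scene'); x=s['frame'][220:320,270:400,::-1]; cv2.imwrite('pics/sc3.png',cv2.resize(x,None,fx=6,fy=6,interpolation=cv2.INTER_CUBIC))
E
```

```text
time_s: 7.25
tcp_pos: [617.4, -168.8, 112.6]
orientation: [[-0.14, 0.938, 0.317], [0.4, 0.347, -0.849], [-0.906, 0.008, -0.424]]
contact_force: [-0.8, 2.3, -0.6]
finger_gap: -0.003
7.25 [-0.21  0.85 -0.08  2.17  1.62  1.18 -1.44] [ 617.4 -168.8  112.6] box [ 4.200e+00 -1.000e-01  1.126e+02] F [-0.8  2.3 -0.6] -0.0
xb [ 0.3537 -0.9353  0.    ] yb [0.9353 0.3537 0.    ]
1 [-0.2  0.4  0.4]
-1 [  57.2 -152.2  -75.9]
d(m) [-0.      0.0002 -0.0006]
```

View pics/sc3.png

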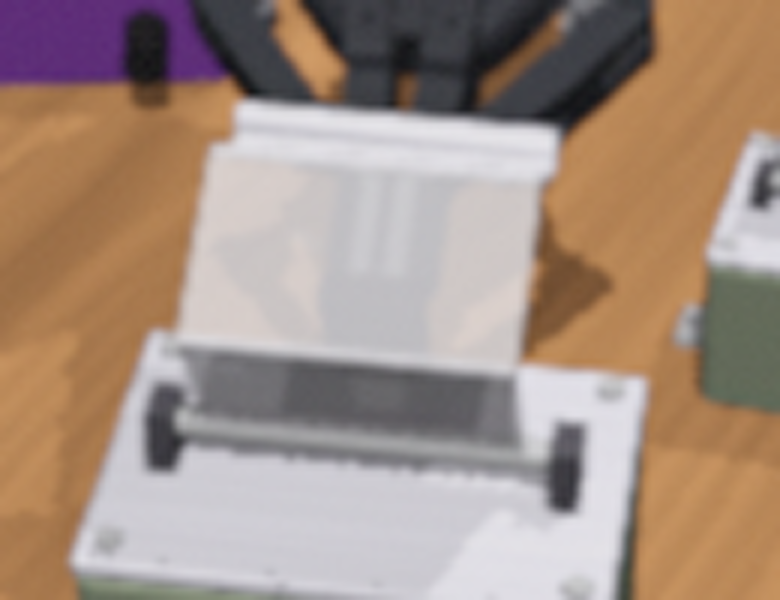

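The finger is at the toggle and the force is about 2 N, which is friction level. I'll push on in small steps until the stop shows as a rise in force.

```bash
for i in 1; do python3 -m inch '[0.0007,-0.0019,0,0,0,0, 0.0014,-0.0037,0,0,0,0, 0.0014,-0.0037,0,0,0,0]'; done
```

```text
time_s: 7.68
tcp_pos: [617.6, -169.1, 112.4]
orientation: [[-0.143, 0.937, 0.319], [0.401, 0.349, -0.847], [-0.905, 0.007, -0.426]]
contact_force: [-8.5, 13.2, 7.1]
finger_gap: -0.004
```

The force rose to about 17 N with no further travel, and TCP x≈4.5 matches the on-stop geometry. I'll withdraw and lower so the lip settles shut.

```bash
python3 -m inch '[-0.0053,0.014,0,0,0,0, -0.0106,0.028,0,0,0,0, -0.0149,0.0393,0,0,0,0, -0.0149,0.0393,-0.012,0,0,0, -0.0149,0.0393,-0.024,0,0,0, -0.021,0.056,-0.025,0,0,0, -0.028,0.075,-0.025,0,0,0, -0.0354,0.0935,-0.025,0,0,0, -0.046,0.122,-0.025,0,0,0, -0.046,0.122,-0.025,0,0,0]'; python3 -m inch '[0,0,0.05,0,0,0, 0,0,0.11,0,0,0, 0,0,0.17,0,0,0, -0.02,0.05,0.22,0,0,0, -0.02,0.05,0.26,0,0,0, -0.02,0.05,0.28,0,0,0]'; python3 tgt.py
python3 - <<'E'
from h import *
a=snap('scene')['frame'][235:365,282:387]; b=snap('side')['frame'][165:265,275:380]
st=manip.read_state(); s=snap('wrist')
f=lambda x:cv2.resize(x,None,fx=3.8,fy=3.8,interpolation=cv2.INTER_CUBIC)
a,b=f(a),f(b); c=np.zeros((494,799,3),np.uint8); c[:,:399]=a; c[:380,400:]=b
cv2.imwrite('pics/end1.png',c[:,:,::-1]); cv2.imwrite('pics/end2.png',load('scene')['frame'][:,:,::-1])
E
```

```text
time_s: 8.93
tcp_pos: [571.8, -42.5, 86.9]
orientation: [[-0.145, 0.935, 0.324], [0.404, 0.355, -0.843], [-0.903, 0.008, -0.429]]
contact_force: [-0.6, -1.0, 0.2]
finger_gap: 0.001
time_s: 9.68
tcp_pos: [551.6, 8.7, 370.0]
orientation: [[-0.142, 0.934, 0.327], [0.405, 0.356, -0.842], [-0.903, 0.013, -0.429]]
contact_force: [-0.0, 0.3, -0.4]
finger_gap: 0.002
9.675 [-0.44  0.4  -0.24  2.08  1.14  1.46 -0.97] [551.6   8.7 370. ] box [-185.     1.2  370. ] F [-0.   0.3 -0.4] 0.0
xb [ 0.3537 -0.9353  0.    ] yb [0.9353 0.3537 0.    ]
1 [-0.7  0.5 -0.1]
-1 [  58.1 -151.6  -76.4]
```

View pics/end1.png

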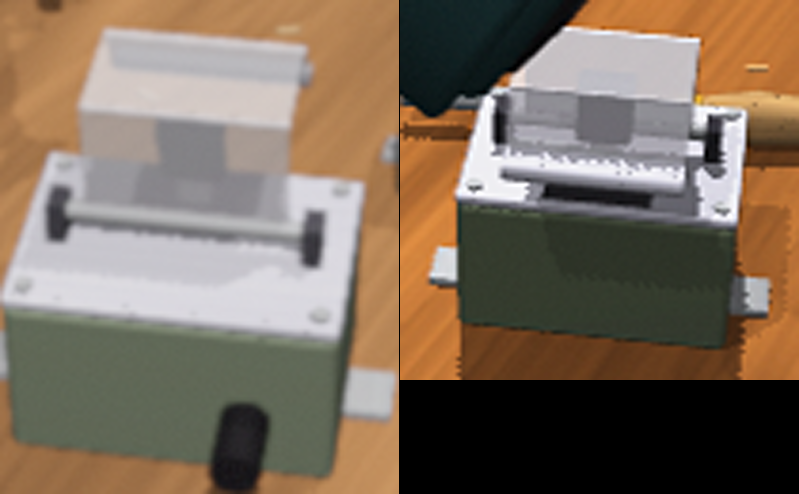

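View pics/end2.png

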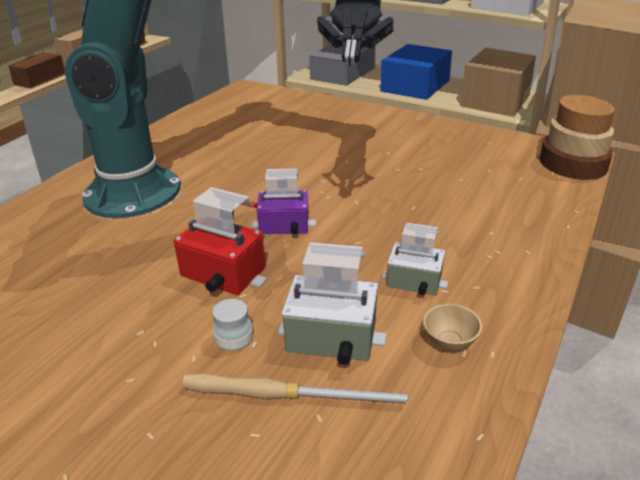

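The guard is shut exactly as it began, and the bystanders have not moved. The paddle end now shows at crop (190,120), where it was at (200,75) before. I'll check that against the predicted on position before handing in.

Run:
```python
from tgt import *
s=load('scene')
for th in (-.3,0,.1,.2,.3):
    print(th+.3,((proj(s,bw(46*np.sin(th),0,80+46*np.cos(th)+6))[0]-[282,235]+.4)*3.8).round())
```

```text
0.0 [200.  76.]
0.3 [195.  92.]
0.4 [193. 100.]
0.5 [191. 108.]
0.6 [190. 117.]
```

The observed end at about (190,118) matches 0.6, fully on.

```bash
python3 -c "
from workcell import job
print(job.job_done())"
```

```text
the job is handed in; nothing more can be done
None
```

The lathe switch is on and the guard is shut again; I handed the job in at about 10 s on the robot's clock, against the 42 s limit. I worked on the larger green-grey box. With the gripper shut and tilted 25° below horizontal, I lifted the guard by its lip and pushed the toggle to its stop. Then I drew the finger out, lowered it to let the lip down, and moved the arm clear.

**Last checks:**
- **Toggle:** its end appears at about crop pixel (190,118), and the fully-on position (0.6 rad) predicts (190,117). When I pushed, the force rose to about 17 N with no further travel, as expected at the stop.
- **Guard:** it looks the same as in the first picture, fully shut.
- **Bystanders:** the bowl, jar and gouge are at the same pixels as at the start.
- **Robot:** it was clear of everything, with contact force around 0 N.

No check failed. The fitted box pose was only good to about 1–3 mm, and while the finger was under the guard the arm blocked the side camera, so I relied on the scene camera and the force readings. I estimated the lift angle at about 0.4 rad from geometry and did not measure it directly.

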